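Click-test a bike-carrier foot in a clamping jig

TASK

Check the torque knob of the black bike-carrier foot with the red wing knob: lift the foot out of the white box, stand it on the cork mat and let go, then take it again the other way round (the box leaves only its ends free, the jig only its sides) and seat it fully home between the end stops of the jig, knob end away from the clamp. Swing the toggle clamp over centre onto it, turn the knob clockwise until it clicks past its detent while the clamp holds the foot, then swing the clamp fully back open. Leave the foot seated in the jig with its knob clicked, and everything else on the bench where it is.

Things in the scene. Friction and masses are not known exactly. Their poses are not given: they have to be found in the camera images.
- foot: the bike-carrier foot under test: upright black block 40 mm (its x) x 66 mm (its y) x 40 mm tall, 0.34 kg, with a red wing knob on top at its -y end (axis at y = -16 mm, knob top 68 mm above the underside) and a bright plate on top at its +y end, where the clamp presses. Origin: centre of its underside, z up
- knob (a joint): angle of the foot's red wing knob, rad, growing clockwise seen from above. It starts at 0, with the wing along the foot's y; it resists (at most 0.3 N m, and springs back if let go) up to 0.9 rad, there it clicks past its detent and springs on by itself to its stop at 1.6
- knob_grip (a point): grip point on the knob's vertical axis, 64 mm above the foot's underside. The wing is a flat bar 10 mm thick, 30 mm long, from 46 to 68 mm above the foot's underside. This frame turns with the knob: y along the wing, x across it (the direction to pinch), z up
- bin: white parts box, fixed, 148 mm (x) x 120 mm (y) x 49 mm tall, walls and floor 4 mm; origin centre of underside. A divider makes two compartments 140 mm long (x), 54 mm wide (y), centred at y = -29 and +29 mm. The foot stands in one, its long side along the box's x, so only its ends (66 mm apart) are free for fingers
- mat: cork mat 120 x 120 x 4 mm, fixed; origin centre of its underside, top 4 mm higher
- jig_seat (a point): seat of the clamping jig: centre of the top of its aluminium plinth, 22 mm above the bench, z up. The foot belongs here, its underside on the plinth, its y along this y, centred, knob end at -y, away from the clamp that stands at +y. The plinth is 44 mm wide (x), its sides open for fingers
- clamp (a joint): angle of the toggle clamp, rad: 0 = open, its arm upright; 1.5 = shut, its pad pressing on the seated foot's bright plate (1.65 with no foot). Over-centre point at 1.05: beyond it the clamp springs shut and presses, before it it springs open. It takes up to 13 N at the handle, which moves in an arc about the hinge
- jig: the clamping jig, fixed: plywood base board 120 mm (x) x 185 mm (y) x 12 mm, with the aluminium plinth and the toggle clamp on it. Two aluminium end stops stand across y on the plinth, their inner faces 71 mm apart (y = -35.5 and +35.5 mm), 30 mm tall, with outward-flared lips up to 41 mm above the seat. Origin: 22 mm below jig_seat, same axes
- clamp_hinge (a point): fixed hinge point of the clamp, 72 mm above the bench, at y = 78 mm from jig_seat; same axes as jig_seat, hinge axis along x
- clamp_handle (a point): middle of the clamp's red round handle bar (14 mm thick, 50 mm long, along jig_seat's x), 55 mm to -x of the hinge point. From the hinge, in jig_seat's axes, it lies at y = 55 cos(q - 0.278), z = 55 sin(q - 0.278) mm for clamp angle q: above the hinge when shut, out to +y and lower when open. This frame turns with the clamp
- blank: plain aluminium block 40 x 66 x 34 mm without a knob, standing in the other compartment of the white box; a bystander
- tape: yellow and black tape measure, about 75 x 70 x 35 mm; a bystander
- driver: screwdriver with orange handle, 200 mm long, lying; a bystander
- wrench: steel open-ended spanner, 180 mm long, lying; a bystander
- offcut_a: pine offcut 200 x 45 x 45 mm; a bystander
- offcut_b: pine offcut 160 x 45 x 30 mm; a bystander
- jar: amber glass jar with black cap, 64 mm across, 85 mm tall; a bystander
Mind the look-alikes: they are no part of the job. There is more than one size of the foot; the job needs the larger.

How it is judged:
On the way, in this order (a step that is already met when the one before it is completed fails the run):
1. the foot stands on the cork mat, let go and at rest (x of foot in the frame of mat between -0.055 and 0.055 m and y of foot in the frame of mat between -0.055 and 0.055 m and z of foot in the frame of mat below 0.008 m and angle between foot's own z axis and vertical below 0.07 rad and linear speed of foot below 0.02 m/s and contact force between the fingers and foot below 0.1 N), for 0.2 s.
2. the foot is seated home in the jig, knob end away from the clamp, and the clamp is over centre and shut on it (y of foot in the frame of jig_seat between -0.005 and 0.005 m and x of foot in the frame of jig_seat between -0.012 and 0.012 m and z of foot in the frame of jig_seat between -0.004 and 0.004 m and angle between foot's own z axis and vertical below 0.07 rad and angle between the y axis of foot and the y axis of jig_seat, either way round below 0.15 rad and y of knob_grip in the frame of jig_seat below -0.008 m and value of joint clamp above 1.38 rad), for 0.2 s.
3. the knob has clicked past its detent (over 1.45 rad) while the clamp holds the seated foot (all of step 2 and value of joint knob above 1.45 rad), for 0.1 s.
At the end, for the whole second after the job is handed in: The foot stands seated in the jig (within 5 mm along the jig's y, 12 mm across, 4 mm in height, 0.15 rad in yaw, upright within 0.07 rad, knob end away from the clamp), at rest, its knob past 1.45 rad, and the clamp is back open, under 0.3 rad (y of foot in the frame of jig_seat between -0.005 and 0.005 m and x of foot in the frame of jig_seat between -0.012 and 0.012 m and z of foot in the frame of jig_seat between -0.004 and 0.004 m and angle between foot's own z axis and vertical below 0.07 rad and angle between the y axis of foot and the y axis of jig_seat, either way round below 0.15 rad and y of knob_grip in the frame of jig_seat below -0.008 m and value of joint knob above 1.45 rad and value of joint clamp below 0.3 rad and linear speed of foot below 0.02 m/s); the robot touches nothing.
It fails at once if a bystander (block, tape, screwdriver, spanner, offcuts, jar) is moved more than 30 mm (distance of any of blank, tape, driver, wrench, offcut_a, offcut_b, jar from where it was at the start of the episode above 0.03 m).
It also fails if it takes over 72 s, if anything falls off the work surface, if the arm or the gripper's body presses on something with over 40 N, if the wrist force passes 120 N, or if a joint passes its speed limit or range.

ROBOT

A 6-joint arm with a two-finger parallel gripper is mounted at the origin on the work surface. World frame = base frame: x ahead of the robot, y to its left, z up, the work surface at z = 0. Lengths are in m, angles in rad, forces in N, time in s.
With the tool pointing down it reaches from about 0.425 to 0.95 m from the base axis. Payload 3.5 kg.
Tool frame: the origin (TCP) lies midway between the tips of the shut fingers; the grasp point (between the pads) lies 19 mm behind it (ctrl.pinch_z is the distance from the TCP to the grasp point, in m); z points along the fingers, y is the line along which they close (so a half turn about z gives the same grasp; the last joint's range is limited). The gripper opens to 85 mm and grips with 20 to 120 N. Pads are 22 mm wide; open, the fingers measure 114 mm over their backs; the gripper's body (76 mm by 85 mm) begins 54 mm behind the grasp point. The pads swing forward as they close: fully open they stand 13 mm farther back than shut.
Start: joints at [-1.298, 0.286, 1.577, -0, 1.279, -0.15], TCP at [0.277, -0.616, 0.231] pointing down, gripper open.
Joint ranges: [-2.77, 2.77], [-0.9, 2.22], [0.21, 2.48], [-1.53, 4.67], [0.24, 2.81], [-2.84, 2.84]. Speed limits (rad/s): [2.79, 2.79, 3.14, 3.14, 3.14, 3.14].

INTERFACE

Orientations are given as a unit quaternion [x, y, z, w].
In Python, from plant import get_state, viewer, sign_off, ctrl gives the robot as it stands. The module is installed in compiled form; this text tells all that it offers.
- The arm moves only by the shell command python3 -m handwheel 'ROWS' [FORCE]. ROWS is JSON, a list that holds one entry, the list of rows, each a list of 5 numbers: the finger opening in m, from 0 to 0.0854, then the shift along the tool's x, y, z in m, then the turn about the tool's z in degrees. In form: [[[claw, x, y, z, spin], ...]]. A call has 1 to 12 rows; each row shifts and turns the commanded pose from where the row before left it, along the tool's axes as they then stand; what a row does not reach is not made up. A row lasts 1/12 s, in which the tool goes at most 41.7 mm and 7.16 degrees, less where a joint would pass 70% of its speed; a pose out of reach is approached as far as the arm can. A call is refused whole if a number of a shift passes 0.0417 or a number of a turn 7.16, either way. A call with a gripper value outside its range is refused whole. The fingers move at their own pace and stop on an object; FORCE is the grip in N (left out, the last holds). Time passes only in rows, so rows that do not move let the fingers close. It gives the time, the measured TCP pose, the force, the opening and the grip force at its end, in the units of the state.
- get_state(): the state, without advancing time (a new reading comes with each control period).
- viewer.read_camera(name): name is "scene" or "top"; returns the picture (400x640x3 uint8, blue, green, red); there is no depth.
- viewer.camera_params(name): a dict with "fov_y" (degrees; the focal length in pixels is half the picture's height over the tangent of half this angle, whatever the lens; pixels are square), "cx", "cy" (the principal point, pixels), "xyz" and "attitude" of the camera in the world. Camera axes: x right, y up, looking along -z (the intrinsics and any distortion apply to the point x, -y, -z); pixel columns grow to the right and rows downward; lengths in m; the calibration is good to about 2 mm. A picture is of the moment at which its call begins. camera_params takes no time and is no camera call.
- sign_off(): hands the job in; it is judged then, once.
Trained networks look in the newest picture that a camera, given by its name, has taken for a name from the list of things; names that differ only in an ending like _2 or _b are one class to them, and where a whole thing is asked for, a point or a joint stands for the part that bears it (a point fixed in the world has none). Each returns a list of dicts, best first, with "confidence" (0 to 1); they miss things now and then, are a little off and sometimes report something else, mostly with a low value. They report only what shows in the picture. A call takes as long as a camera call. They do not tell look-alikes from the thing itself.
- viewer.look_for(camera, name): "extent" ([left, top, width, height] as shares, 0 to 1, of the picture: columns of its width, rows of its height, round what is visible of it).
- viewer.outline_of(camera, name): "mask" (400x640 bool, what is visible of it) and "extent" ([left, top, width, height] as shares, 0 to 1, of the picture: columns of its width, rows of its height, round what is visible of it).
- viewer.pinpoint(camera, name): "xy" ([column, row] as shares, 0 to 1, of the picture: columns of its width, rows of its height: a listed point, or the origin of a listed thing).
The state is a dict: "time": time; "qpos": joint angles; "dq": joint speeds; "joint_efforts": joint torques, N m; "eef_pos": TCP position; "tcp_rot": TCP orientation; "contact_force": force on the tool from outside, world axes, zero at the start; "wrist_torque": the same for the moment, N m; "opening": opening from 0.0 (shut) to 1.0 (fully open); "finger_force": force on a finger pad.
Only numpy, scipy, OpenCV 4.12 (cv2) and the standard library are available. Lean on these libraries where they do the work, as an engineer would, in place of code of your own. Each camera call takes 0.05 s, during which the arm holds its last target. There are 200 camera calls.

## Working session

There is one attempt and no reset: what is moved stays moved. The work goes in short steps, Python scripts to look and compute and a shell command to move; the robot and the scene stay as the last step left them, time stands still between calls to the robot, and variables do not carry over. Pictures are saved under pics/ and viewed, at most 13 in all, crops included, and the job is handed in when it is done.

```bash
ls; mkdir -p pics
python3 - <<'E'
from plant import get_state, viewer, ctrl
import cv2
for c in("scene","top"):
    im=viewer.read_camera(c); cv2.imwrite(f"pics/{c}0.png",im); print(c,viewer.camera_params(c))
for n in("foot","bin","mat","jig","jig_seat","knob_grip","clamp_handle","clamp_hinge","blank"):
    for c in("scene","top"):
        print(n,c,[(round(d["confidence"],2),round(d["xy"][0]*640,1),round(d["xy"][1]*400,1)) for d in viewer.pinpoint(c,n)][:4])
s=get_state();print(s,ctrl.pinch_z)
E
```

```text
pics
scene {'fov_y': 42.321387495527794, 'cx': 323.1128654529447, 'cy': 197.96669056513107, 'xyz': array([ 1.33011006, -1.01089231,  1.25923894]), 'attitude': array([0.36600662, 0.12540323, 0.31922435, 0.86510635])}
top {'fov_y': 50.248409270268, 'cx': 324.6340814327404, 'cy': 201.62906914416155, 'xyz': array([ 0.3406787 , -0.03667632,  1.11722904]), 'attitude': array([-0.07242664,  0.08059739,  0.75048792, -0.65194043])}
foot scene [(0.82, 267.2, 236.1), (0.55, 228.6, 257.6), (0.17, 376.9, 165.4)]
foot top [(0.82, 453.2, 226.4), (0.65, 488.2, 166.1)]
bin scene [(0.56, 275.9, 235.0)]
bin top [(0.58, 394.7, 219.5)]
mat scene [(0.77, 307.5, 189.0)]
mat top [(0.56, 309.7, 253.1)]
jig scene [(0.73, 377.3, 168.3), (0.22, 233.1, 305.1), (0.17, 392.0, 206.1)]
jig top [(0.87, 213.4, 227.2)]
jig_seat scene [(0.83, 377.2, 164.4)]
jig_seat top [(0.73, 208.6, 222.8)]
knob_grip scene [(0.6, 378.0, 166.5), (0.57, 234.5, 246.7), (0.42, 269.6, 226.1)]
knob_grip top [(0.68, 408.7, 209.8), (0.36, 452.9, 219.9)]
clamp_handle scene [(0.47, 391.9, 132.2)]
clamp_handle top [(0.53, 151.1, 242.1)]
clamp_hinge scene [(0.57, 394.3, 142.7)]
clamp_hinge top []
blank scene [(0.73, 275.7, 227.3), (0.35, 390.8, 132.4)]
blank top []
{'time': 1.0, 'qpos': array([-1.29799259e+00,  2.86270303e-01,  1.57668896e+00, -2.45173686e-06,
        1.27861329e+00, -1.50014477e-01]), 'dq': array([ 1.52634442e-04,  3.05613607e-04, -1.37696995e-04,  4.43560603e-04,
       -4.12421995e-04,  6.71517585e-05]), 'joint_efforts': array([-2.20357356e-04, -4.05971289e+01, -2.92946935e+01, -1.39035678e-04,
        5.40382498e-04, -3.35585469e-06]), 'eef_pos': array([ 0.27698835, -0.61553699,  0.23135067]), 'tcp_rot': array([ 9.77736127e-01,  2.09838188e-01, -5.55131957e-07,  1.01021852e-05]), 'contact_force': array([0.10439486, 0.11199427, 0.19908934]), 'wrist_torque': array([0.01752896, 0.04941282, 0.01865588]), 'finger_force': 0.0, 'opening': 0.9977588647633847} 0.0187
```

View pics/scene0.png

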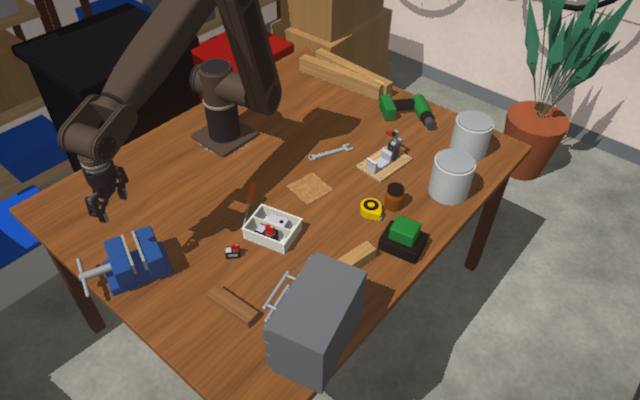

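View pics/top0.png

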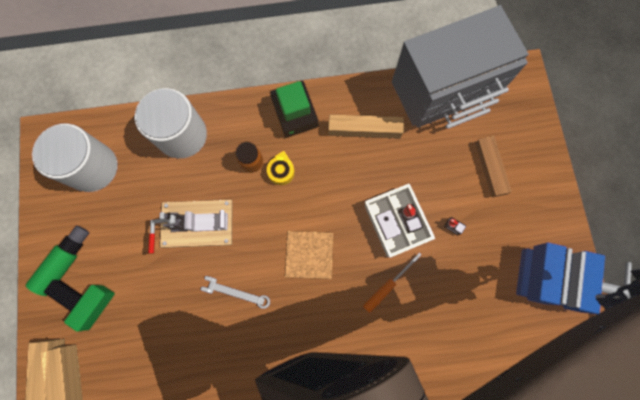

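The scene view shows the box at about (272,230), the small look-alike loose at (233,252), the mat at (308,188) and the jig at (385,162). In the top view, the target foot is in the right-hand compartment with its red knob at (409,210). The blank is at (389,223), the mat at (310,254), the jig plinth at (205,221) and the clamp handle at (152,237).

```bash
cat > h.py <<'E'
import numpy as np, cv2
from scipy.spatial.transform import Rotation as R
from plant import get_state, viewer, ctrl
def cam(c):
    p=viewer.camera_params(c); f=200/np.tan(np.radians(p["fov_y"])/2)
    return p,f,R.from_quat(p["attitude"]).as_matrix()
def proj(c,P):
    p,f,M=cam(c); q=(np.atleast_2d(P)-p["xyz"])@M
    return np.c_[p["cx"]+f*q[:,0]/-q[:,2], p["cy"]+f*q[:,1]/q[:,2]]
def unproj(c,uv,z):
    p,f,M=cam(c); uv=np.atleast_2d(uv).astype(float)
    d=np.c_[(uv[:,0]-p["cx"])/f,-(uv[:,1]-p["cy"])/f,-np.ones(len(uv))]@M.T
    return p["xyz"]+d*((z-p["xyz"][2])/d[:,2])[:,None]
def rect(c,name,z,i=0):
    m=viewer.outline_of(c,name)[i]["mask"].astype(np.uint8)
    k=max(cv2.findContours(m,0,2)[0],key=cv2.contourArea)[:,0]
    return cv2.minAreaRect((unproj(c,k,z)[:,:2]*1000).astype(np.float32))
def box(x,y,yaw,dx,dy,z):
    a=np.array([[-1,-1],[1,-1],[1,1],[-1,1]])*[dx/2,dy/2]; co,si=np.cos(yaw),np.sin(yaw)
    return np.c_[x+a[:,0]*co-a[:,1]*si,y+a[:,0]*si+a[:,1]*co,np.full(4,z)]
E
python3 - <<'E'
from h import *
for n,z in(("bin",.045),("mat",.004),("jig",.012),("foot",.04),("knob_grip",.068),("clamp_handle",.05),("driver",.015)):
    try: print(n,rect("top",n,z))
    except Exception as e: print(n,e)
for n,c,uv,z in(("foot","scene",(267.2,236.1),.004),("foot","top",(412,220),.04),("knob","top",(408.7,209.8),.068),("knob","scene",(269.6,226.1),.068),
 ("seat","top",(208.6,222.8),.022),("seat","scene",(377.2,164.4),.022),("jig","top",(213.4,227.2),0),("jig","scene",(377.3,168.3),0),("mat","top",(309.7,253.1),0),("mat","scene",(307.5,189),0),("bin","top",(394.7,219.5),0),("bin","scene",(275.9,235),0),("handle","top",(151.1,242.1),.057),("handle","scene",(391.9,132.2),.057)):
    print(n,c,unproj(c,uv,z)[0].round(4))
im=viewer.read_camera("top")
cv2.imwrite("pics/c1.png",np.hstack([cv2.resize(im[170:270,345:445],None,fx=4,fy=4,interpolation=2),cv2.resize(im[175:275,140:240],None,fx=4,fy=4,interpolation=2)]))
E
```

```text
bin ((501.10406494140625, -245.05630493164062), (156.1927032470703, 134.31451416015625), 15.461089134216309)
mat ((451.49029541015625, -6.3967742919921875), (120.00582122802734, 120.21285247802734), 79.8861083984375)
jig ((570.1728515625, 291.3630065917969), (214.9178924560547, 131.0779571533203), 85.20407104492188)
foot ((503.3524169921875, -276.5556640625), (67.73487091064453, 46.9058952331543), 15.995601654052734)
knob_grip ((472.9111022949219, -374.1317443847656), (20.213825225830078, 17.65654754638672), 81.94654083251953)
clamp_handle ((561.4168090820312, 366.02227783203125), (50.869232177734375, 105.767822265625), 49.380943298339844)
driver ((351.2506103515625, -208.3975830078125), (29.492952346801758, 199.15467834472656), 35.67609786987305)
foot scene [ 0.4999 -0.2719  0.004 ]
foot top [ 0.4975 -0.2807  0.04  ]
knob top [ 0.5201 -0.2709  0.068 ]
knob scene [ 0.5188 -0.2752  0.068 ]
seat top [0.5669 0.2406 0.022 ]
seat scene [0.5707 0.2309 0.022 ]
jig top [0.5579 0.2345 0.    ]
jig scene [0.5705 0.2353 0.    ]
mat top [ 0.4544 -0.0092  0.    ]
mat scene [ 0.4493 -0.0183  0.    ]
bin top [ 0.511  -0.2445  0.    ]
bin scene [ 0.5151 -0.2478  0.    ]
handle top [0.5311 0.378  0.057 ]
handle scene [0.5239 0.3864 0.057 ]
```

View pics/c1.png

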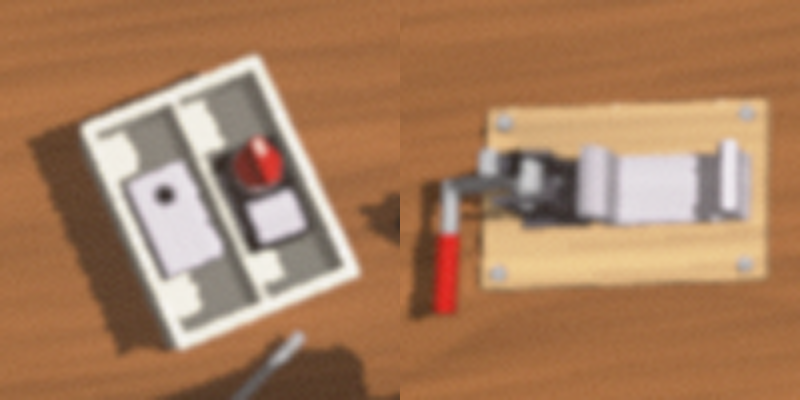

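The left crop shows the box rim corners, with the foot's knob at crop (258,165) and its plate at (278,216), so the knob end faces +x (away from the robot). In the right crop, the jig board corners are clear, the plinth lies between stops at crop x 595 and 735, and the red handle is at (447,275).

Run:
```python
from h import *
def show(n,uv,z):
    P=unproj("top",uv,z)[:,:2]; print(n,"centre",P.mean(0).round(4),"edges",[(np.round(np.linalg.norm(P[i]-P[i-1])*1000),np.degrees(np.arctan2(*(P[i]-P[i-1])[::-1])).round(1)) for i in range(len(P))])
show("bin",[(409.5,183.8),(365.25,201.75),(389.5,257.5),(435,238)],.049)
show("jigb",[(162.5,201.75),(232,199.5),(232,244.5),(161,247.5)],.012)
o=np.array([345,170])
show("plate",o+np.array([(248,200),(296,190),(307,232),(260,244)])/4,.041)
show("knobplate",o+np.array([(258,160),(258,166)])/4,.064)
o=np.array([40,175])
show("stops",o+np.array([(595,180),(735,180)])/4,.063)
show("handle",o+np.array([(452,235),(447,312)])/4,.057)
```

```text
bin centre [ 0.5009 -0.2479] edges [(np.float64(152.0), np.float64(14.4)), (np.float64(125.0), np.float64(104.3)), (np.float64(153.0), np.float64(-166.0)), (np.float64(126.0), np.float64(-75.2))]
jigb centre [0.5727 0.2737] edges [(np.float64(122.0), np.float64(-5.2)), (np.float64(185.0), np.float64(-96.2)), (np.float64(120.0), np.float64(174.7)), (np.float64(184.0), np.float64(84.4))]
plate centre [ 0.486  -0.2847] edges [(np.float64(29.0), np.float64(4.8)), (np.float64(32.0), np.float64(-86.2)), (np.float64(28.0), np.float64(-176.2)), (np.float64(31.0), np.float64(96.3))]
knobplate centre [ 0.5181 -0.2734] edges [(np.float64(4.0), np.float64(-10.5)), (np.float64(4.0), np.float64(169.5))]
stops centre [0.5664 0.2355] edges [(np.float64(88.0), np.float64(81.9)), (np.float64(88.0), np.float64(-98.1))]
handle centre [0.5276 0.375 ] edges [(np.float64(48.0), np.float64(-6.7)), (np.float64(48.0), np.float64(173.3))]
```

```bash
cat >> h.py <<'E'
def to(x,y,z,phi):
    """shift along present tool axes (mm) and spin (deg) to reach world x,y,z, tool x-axis heading phi (deg)"""
    s=get_state(); M=R.from_quat(s["tcp_rot"]).as_matrix(); p0=np.degrees(np.arctan2(M[1,0],M[0,0]))
    sh=M.T@(np.array([x,y,z])-s["eef_pos"])*1000
    print("t",round(s["time"],2),"pos",s["eef_pos"].round(4),"phi",p0.round(1),"shift",sh.round(1),"spin",round(-((phi-p0+180)%360-180),1),"F",s["contact_force"].round(1),"op",round(s["opening"]*85.4,1),"grip",round(float(s["finger_force"]),1),"q6",s["qpos"][5].round(2))
E
python3 -c "
from h import *
to(.502,-.279,.2,106)"
```

```text
t 1.4 pos [ 0.277  -0.6155  0.2313] phi 24.2 shift [ 343.3 -214.6   31.3] spin -81.8 F [-0.3 -0.1  0.1] op 85.6 grip 0.0 q6 -0.15
```

```bash
python3 -m handwheel '[[[0.085,0.0286,-0.0179,0.0026,0],[0.085,0.0286,-0.0179,0.0026,0],[0.085,0.0286,-0.0179,0.0026,0],[0.085,0.0286,-0.0179,0.0026,0],[0.085,0.0286,-0.0179,0.0026,0],[0.085,0.0286,-0.0179,0.0026,0],[0.085,0.0286,-0.0179,0.0026,0],[0.085,0.0286,-0.0179,0.0026,0],[0.085,0.0286,-0.0179,0.0026,0],[0.085,0.0286,-0.0179,0.0026,0],[0.085,0.0286,-0.0179,0.0026,0],[0.085,0.0286,-0.0179,0.0026,0]]]' 40
python3 -m handwheel '[[[0.08,0,0,0,-6.8],[0.08,0,0,0,-6.8],[0.08,0,0,0,-6.8],[0.08,0,0,0,-6.8],[0.08,0,0,0,-6.8],[0.08,0,0,0,-6.8],[0.08,0,0,0,-6.8],[0.08,0,0,0,-6.8],[0.08,0,0,0,-6.8],[0.08,0,0,0,-6.8],[0.08,0,0,0,-6.8],[0.08,0,0,0,-6.8]]]'
python3 -c "
from h import *
to(.502,-.279,.008,106)
im=viewer.read_camera('scene'); cv2.imwrite('pics/s2.png',cv2.resize(im[170:290,200:350],None,fx=5,fy=5,interpolation=2))"
```

```text
time: 2.4
eef_pos: [0.5026, -0.2774, 0.2003]
tcp_rot: [0.978, 0.21, 0.0, 0.0]
contact_force: [-0.0, -0.9, 0.0]
opening: 0.995
finger_force: 0.0
time: 3.4
eef_pos: [0.5019, -0.2788, 0.2002]
tcp_rot: [0.601, 0.799, 0.0, 0.0]
contact_force: [0.3, -0.9, -0.3]
opening: 0.936
finger_force: 0.0
t 3.4 pos [ 0.5019 -0.2788  0.2002] phi 106.2 shift [-2.000e-01  1.000e-01  1.922e+02] spin 0.2 F [ 0.3 -0.9 -0.3] op 79.9 grip 0.0 q6 -0.97
```

View pics/s2.png

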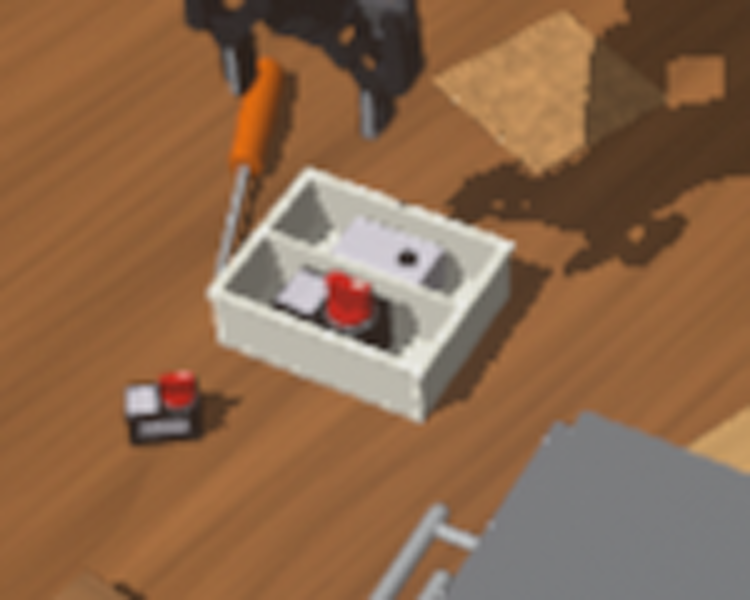

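The gripper hangs above the box. The foot lies in the near compartment, with its plate at crop (303,291) and knob top at (349,280). The small look-alike is outside the box and won't be touched.

```bash
python3 -c "
from h import *
print(unproj('scene',[(260.6,228.2)],.045),unproj('scene',[(269.8,226.5)],.07),unproj('top',[(414.5,224.1)],.045),unproj('top',[(409.2,210.5)],.07))
for n in ('scene','top'):
  print([(round(d['confidence'],2),np.array(d['xy'])*[640,400], unproj(n,np.array(d['xy'])*[640,400],.068)[0].round(4)) for d in viewer.pinpoint(n,'knob_grip')])"
```

```text
[[ 0.48804244 -0.28605153  0.045     ]] [[ 0.52184213 -0.27726897  0.07      ]] [[ 0.48543683 -0.28392962  0.045     ]] [[ 0.51779581 -0.27139737  0.07      ]]
[(0.51, array([233.28, 249.6 ]), array([ 0.5036, -0.4137,  0.068 ])), (0.5, array([270.08, 227.4 ]), array([ 0.5238, -0.2782,  0.068 ]))]
[(0.56, array([408.832, 210.8  ]), array([ 0.5175, -0.2708,  0.068 ])), (0.52, array([451.072, 218.52 ]), array([ 0.4834, -0.3715,  0.068 ]))]
```

```bash
python3 -m handwheel '[[[0.08,0,0.002,0.024,0],[0.08,0,0,0.024,0],[0.08,0,0,0.024,0],[0.08,0,0,0.024,0],[0.08,0,0,0.024,0],[0.08,0,0,0.024,0],[0.08,0,0,0.024,0],[0.08,0,0,0.024,0],[0.08,0,0,0,0]]]' 40
python3 -m handwheel '[[[0.05,0,0,0,0],[0.05,0,0,0,0],[0.05,0,0,0,0],[0.05,0,0,0,0],[0.05,0,0,0,0],[0.05,0,0,0,0]]]' 40
```

```text
time: 4.3
eef_pos: [0.502, -0.2767, 0.0043]
tcp_rot: [0.604, 0.797, 0.0, -0.003]
contact_force: [-1.0, 0.0, 0.6]
opening: 0.935
finger_force: 0.0
time: 4.8
eef_pos: [0.5039, -0.2784, 0.0089]
tcp_rot: [0.603, 0.798, -0.0, 0.0]
contact_force: [-0.4, 0.8, -0.5]
opening: 0.763
finger_force: 54.0
```

```bash
python3 -m handwheel '[[[0.05,0,0,-0.015,0],[0.05,0,0,-0.02,0],[0.05,0,0,-0.02,0],[0.05,0,0,-0.02,0],[0.05,0,0,-0.02,0],[0.05,0,0,-0.02,0],[0.05,0,0,-0.02,0],[0.05,0,0,-0.015,0],[0.05,0,0,0,0]]]'
python3 -c "
from h import *
to(.452,-.008,.158,50)"
```

```text
time: 5.55
eef_pos: [0.5054, -0.2795, 0.162]
tcp_rot: [0.603, 0.798, -0.0, 0.004]
contact_force: [0.9, -0.3, -3.5]
opening: 0.767
finger_force: 53.7
t 5.55 pos [ 0.5054 -0.2795  0.162 ] phi 105.8 shift [275.8  22.6   2.5] spin 55.8 F [ 0.9 -0.3 -3.5] op 65.5 grip 53.7 q6 -0.96
```

```bash
python3 -m handwheel '[[[0.05,0.012,0.001,0,0],[0.05,0.025,0.002,0,0],[0.05,0.026,0.002,0,0],[0.05,0.026,0.002,0,0],[0.05,0.026,0.002,0,0],[0.05,0.026,0.002,0,0],[0.05,0.026,0.002,0,0],[0.05,0.026,0.002,0,0],[0.05,0.026,0.002,0,0],[0.05,0.025,0.002,0,0],[0.05,0.02,0.002,0,0],[0.05,0.012,0.002,0,0]]]'
python3 -m handwheel '[[[0.05,0,0,0,5],[0.05,0,0,0,7],[0.05,0,0,0,7],[0.05,0,0,0,7],[0.05,0,0,0,7],[0.05,0,0,0,7],[0.05,0,0,0,7],[0.05,0,0,0,5],[0.05,0,0,0,4],[0.05,0,0,0,0],[0.05,0,0,0,0]]]'
python3 -c "
from h import *
to(.454,-.008,.0085,50)"
```

```text
time: 6.55
eef_pos: [0.4478, -0.0036, 0.1556]
tcp_rot: [0.602, 0.798, -0.001, -0.003]
contact_force: [-0.4, 0.2, -5.2]
opening: 0.763
finger_force: 53.5
time: 7.47
eef_pos: [0.4492, -0.0058, 0.1564]
tcp_rot: [0.907, 0.422, -0.001, -0.001]
contact_force: [0.4, 0.8, -4.3]
opening: 0.767
finger_force: 53.4
t 7.47 pos [ 0.4492 -0.0058  0.1564] phi 49.9 shift [  1.6   5.5 147.9] spin -0.1 F [ 0.4  0.8 -4.3] op 65.5 grip 53.4 q6 0.46
```

```bash
python3 -m handwheel '[[[0.05,0.001,0.003,0.015,0],[0.05,0.001,0.002,0.025,0],[0.05,0,0,0.025,0],[0.05,0,0,0.025,0],[0.05,0,0,0.025,0],[0.05,0,0,0.015,0],[0.05,0,0,0.008,0],[0.05,0,0,0.004,0],[0.05,0,0,0.003,0],[0.05,0,0,0,0]]]'
python3 -m handwheel '[[[0.05,0,0,0.001,0],[0.05,0,0,0.001,0],[0.05,0,0,0,0],[0.05,0,0,0,0]]]'
```

```text
time: 8.3
eef_pos: [0.4562, -0.0082, 0.0134]
tcp_rot: [0.907, 0.421, 0.0, 0.0]
contact_force: [-0.1, 0.1, -4.5]
opening: 0.77
finger_force: 53.3
time: 8.63
eef_pos: [0.4561, -0.0083, 0.0117]
tcp_rot: [0.907, 0.421, 0.0, 0.0]
contact_force: [0.2, -0.5, -4.7]
opening: 0.769
finger_force: 53.3
```

```bash
python3 -m handwheel '[[[0.05,0,0,0.001,0],[0.05,0,0,0.001,0],[0.05,0,0,0,0],[0.05,0,0,0,0]]]'; python3 -m handwheel '[[[0.05,0,0,0.001,0],[0.05,0,0,0,0],[0.05,0,0,0,0]]]'
```

```text
time: 8.97
eef_pos: [0.4556, -0.0082, 0.009]
tcp_rot: [0.907, 0.421, -0.0, -0.0]
contact_force: [0.2, -0.9, -3.8]
opening: 0.769
finger_force: 53.3
time: 9.22
eef_pos: [0.4558, -0.0082, 0.0088]
tcp_rot: [0.907, 0.421, -0.0, -0.0]
contact_force: [-2.8, 0.4, 4.9]
opening: 0.768
finger_force: 54.2
```

```bash
python3 -m handwheel '[[[0.082,0,0,0,0],[0.082,0,0,0,0],[0.082,0,0,0,0],[0.082,0,0,0,0],[0.082,0,0,0,0],[0.082,0,0,0,0]]]'
python3 -m handwheel '[[[0.082,0,0,-0.015,0],[0.082,0,0,-0.025,0],[0.082,0,0,-0.025,0],[0.082,0,0,-0.025,0],[0.082,0,0,-0.025,0],[0.082,0,0,-0.015,0]]]'
python3 -m handwheel '[[[0.082,0,0,0,-7],[0.082,0,0,0,-7],[0.082,0,0,0,-7],[0.082,0,0,0,-7],[0.082,0,0,0,-7],[0.082,0,0,0,-7],[0.082,0,0,0,-7],[0.082,0,0,0,-7],[0.082,0,0,0,-7],[0.082,0,0,0,-7],[0.082,0,0,0,-7],[0.082,0,0,0,-7]]]'
python3 -m handwheel '[[[0.082,0,0,0,-6],[0.082,0,0,0,0],[0.082,0,0,0,0]]]'
python3 - <<'E'
from h import *
a=viewer.read_camera('scene'); b=viewer.read_camera('top')
cv2.imwrite('pics/p3.png',np.hstack([cv2.resize(a[150:230,270:350],(400,400),interpolation=2),cv2.resize(b[210:290,270:350],(400,400),interpolation=2)]))
for n in ('scene','top'):
  for t,z in(('knob_grip',.068),('foot',.004)):
    print(n,t,[(round(d['confidence'],2),unproj(n,np.array(d['xy'])*[640,400],z)[0].round(4)) for d in viewer.pinpoint(n,t)])
to(.4558,-.0082,.009,140)
E
```

```text
time: 9.72
eef_pos: [0.4559, -0.0082, 0.0082]
tcp_rot: [0.907, 0.421, 0.0, 0.0]
contact_force: [-0.3, -0.5, -0.5]
opening: 0.959
finger_force: 0.0
time: 10.22
eef_pos: [0.457, -0.0084, 0.1411]
tcp_rot: [0.907, 0.421, 0.002, 0.001]
contact_force: [0.4, -0.4, 0.2]
opening: 0.955
finger_force: 0.0
time: 11.22
eef_pos: [0.4556, -0.0081, 0.138]
tcp_rot: [0.389, 0.921, -0.0, -0.0]
contact_force: [-0.2, -0.8, 0.7]
opening: 0.953
finger_force: 0.0
time: 11.47
eef_pos: [0.4557, -0.0082, 0.138]
tcp_rot: [0.345, 0.939, 0.0, 0.0]
contact_force: [0.9, -0.9, -0.5]
opening: 0.958
finger_force: 0.0
scene knob_grip [(0.58, array([ 0.4604, -0.0217,  0.068 ])), (0.44, array([ 0.5002, -0.4116,  0.068 ]))]
scene foot [(0.75, array([ 0.452 , -0.0037,  0.004 ])), (0.47, array([ 0.4726, -0.4061,  0.004 ]))]
top knob_grip [(0.38, array([ 0.4729, -0.3706,  0.068 ]))]
top foot [(0.74, array([ 0.4791, -0.3996,  0.004 ])), (0.46, array([ 0.464 , -0.0035,  0.004 ]))]
t 11.77 pos [ 0.4557 -0.0082  0.1381] phi 139.8 shift [-1.000e-01  0.000e+00  1.291e+02] spin -0.2 F [-0.1  0.4 -0.1] op 82.2 grip 0.0 q6 -1.11
```

View pics/p3.png

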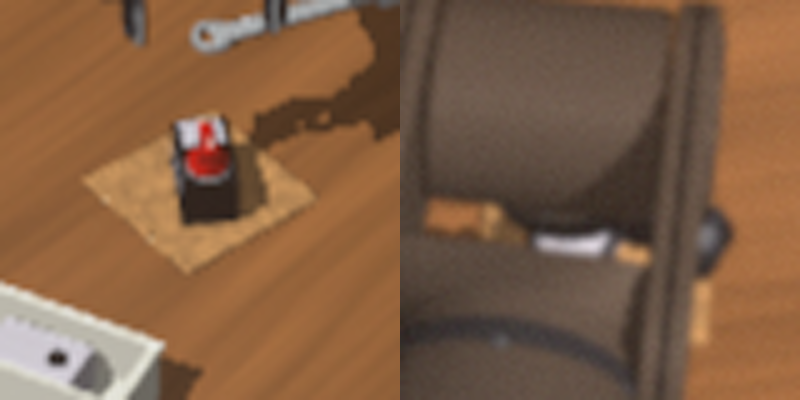

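The foot stands upright on the mat at left-crop (205,170), knob end towards the scene camera, as planned. The top view is blocked by the arm. Next I take the foot by its sides.

```bash
python3 -m handwheel '[[[0.082,0,0,0.02,0],[0.082,0,-0.003,0.025,0],[0.082,0,0,0.025,0],[0.082,0,0,0.025,0],[0.082,0,0,0.02,0],[0.082,0,0,0.0135,0],[0.082,0,0,0,0],[0.082,0,0,0,0]]]' 40
python3 -m handwheel '[[[0.03,0,0,0,0],[0.03,0,0,0,0],[0.03,0,0,0,0],[0.03,0,0,0,0],[0.03,0,0,0,0],[0.03,0,0,0,0],[0.03,0,0,0,0],[0.03,0,0,0,0],[0.03,0,0,0,0]]]' 40
python3 -m handwheel '[[[0.03,0,0,-0.01,0],[0.03,0,0,-0.02,0],[0.03,0,0,-0.02,0],[0.03,0,0,-0.02,0],[0.03,0,0,-0.02,0],[0.03,0,0,-0.02,0],[0.03,0,0,-0.02,0],[0.03,0,0,-0.01,0],[0.03,0,0,0,0],[0.03,0,0,0,0]]]' 40
python3 -c "
from h import *
to(.569,.237,.14,84)"
```

```text
time: 12.43
eef_pos: [0.4533, -0.0103, 0.0091]
tcp_rot: [0.344, 0.939, -0.0, -0.001]
contact_force: [0.8, -0.2, 0.0]
opening: 0.962
finger_force: 0.0
time: 13.18
eef_pos: [0.4552, -0.0106, 0.0111]
tcp_rot: [0.344, 0.939, 0.0, 0.001]
contact_force: [0.1, 2.4, 6.4]
opening: 0.466
finger_force: 42.3
time: 14.02
eef_pos: [0.4531, -0.0104, 0.149]
tcp_rot: [0.343, 0.939, -0.0, -0.0]
contact_force: [-0.5, 1.0, -4.3]
opening: 0.462
finger_force: 41.7
t 14.02 pos [ 0.4531 -0.0104  0.149 ] phi 139.8 shift [ 71.  263.8   8.9] spin 55.8 F [-0.5  1.  -4.3] op 39.4 grip 41.7 q6 -1.12
```

```bash
python3 -m handwheel '[[[0.03,0.004,0.012,0,0],[0.03,0.006,0.02,0,0],[0.03,0.006,0.024,0,0],[0.03,0.006,0.024,0,0],[0.03,0.006,0.024,0,0],[0.03,0.006,0.024,0,0],[0.03,0.006,0.024,0,0],[0.03,0.006,0.024,0,0],[0.03,0.006,0.024,0,0],[0.03,0.006,0.024,0,0],[0.03,0.007,0.022,0,0],[0.03,0.006,0.018,0,0]]]'
python3 -m handwheel '[[[0.03,0,0,0,4],[0.03,0,0,0,7],[0.03,0,0,0,7],[0.03,0,0,0,7],[0.03,0,0,0,7],[0.03,0,0,0,7],[0.03,0,0,0,7],[0.03,0,0,0,5],[0.03,0,0,0,4.8],[0.03,0,0,0,0],[0.03,0,0,0,0]]]'
python3 - <<'E'
from h import *
a=viewer.read_camera('scene'); b=viewer.read_camera('top')
cv2.imwrite('pics/p4.png',np.hstack([cv2.resize(a[100:200,330:430],(400,400),interpolation=2),cv2.resize(b[170:270,140:240],(400,400),interpolation=2)]))
for n in ('scene','top'):
  for t,z in(('knob_grip',.0),('jig_seat',.022),('jig',0),('clamp_handle',.057)):
    print(n,t,[(round(d['confidence'],2),np.array(d['xy'])*[640,400],unproj(n,np.array(d['xy'])*[640,400],z)[0].round(4)) for d in viewer.pinpoint(n,t)])
to(.569,.237,.14,84)
E
```

```text
time: 15.02
eef_pos: [0.5688, 0.2381, 0.1462]
tcp_rot: [0.343, 0.939, -0.001, -0.002]
contact_force: [0.1, -0.5, -3.8]
opening: 0.457
finger_force: 41.7
time: 15.93
eef_pos: [0.5685, 0.2367, 0.147]
tcp_rot: [0.742, 0.67, -0.002, -0.001]
contact_force: [-0.1, -0.1, -4.2]
opening: 0.464
finger_force: 42.0
scene knob_grip [(0.61, array([378.368, 122.72 ]), array([0.4074, 0.4686, 0.    ])), (0.55, array([236.992, 248.72 ]), array([ 0.4626, -0.3695,  0.    ]))]
scene jig_seat [(0.97, array([377.472, 164.32 ]), array([0.5712, 0.232 , 0.022 ]))]
scene jig [(0.89, array([377.472, 164.92 ]), array([0.5597, 0.2513, 0.    ])), (0.63, array([308.096, 188.4  ]), array([ 0.4489, -0.0146,  0.    ])), (0.29, array([327.424, 154.8  ]), array([0.3816, 0.1733, 0.    ]))]
scene clamp_handle [(0.67, array([390.72, 133.4 ]), array([0.5248, 0.3772, 0.057 ]))]
top knob_grip [(0.65, array([195.328, 207.4  ]), array([0.6182, 0.278 , 0.    ])), (0.63, array([453.696, 219.   ]), array([ 0.4904, -0.3998,  0.    ]))]
top jig_seat [(0.73, array([209.216, 222.8  ]), array([0.5667, 0.239 , 0.022 ])), (0.71, array([194.176, 206.2  ]), array([0.6164, 0.2745, 0.022 ])), (0.55, array([195.52, 211.68]), array([0.6012, 0.2721, 0.022 ]))]
top jig [(0.93, array([212.096, 225.2  ]), array([0.5637, 0.2375, 0.    ]))]
top clamp_handle [(0.46, array([193.216, 210.   ]), array([0.598 , 0.2677, 0.057 ]))]
t 16.43 pos [0.5699 0.2371 0.1497] phi 84.0 shift [-0.2 -0.9  9.7] spin 0.0 F [-0.5 -0.  -4.1] op 39.2 grip 42.0 q6 0.33
```

View pics/p4.png

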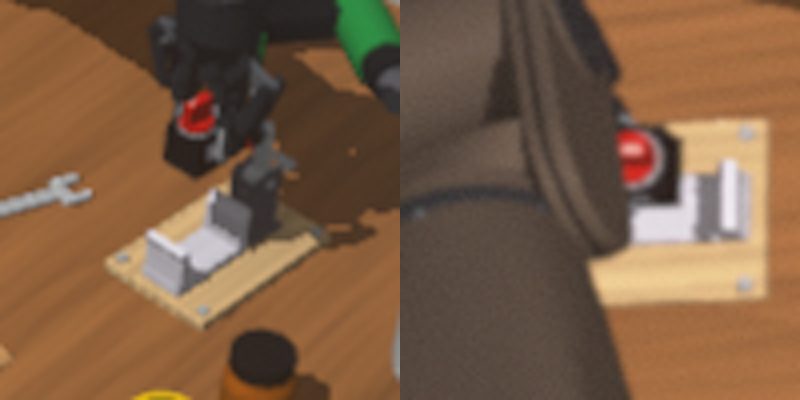

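The scene view shows the foot held upright above the jig, knob end towards -y. The stop lips are at crop (167,246) and (229,207). The top view is partly hidden.

Run:
```python
from h import *
print(unproj('scene',[(379.56,156.56)],.063), unproj('top',[(206,220.25)],.058))
l=unproj('scene',np.array([[147,229],[187,262],[209,191],[250,223]])/4+[330,100],.063)
print(l.round(4), np.degrees(np.arctan2(*(l[2]+l[3]-l[0]-l[1])[:2][::-1])))
# model overlay with seat guess
sx,sy,yaw=.5688,.2365,np.radians(-5.8)
for c in('scene','top'):
    im=cv2.imread('pics/scene0.png' if c=='scene' else 'pics/top0.png'); S=6
    u0,v0=((335,125) if c=='scene' else (145,185)); cr=cv2.resize(im[v0:v0+66,u0:u0+98],None,fx=S,fy=S,interpolation=2)
    co,si=np.cos(yaw),np.sin(yaw)
    def P(x,y): return sx+x*co-y*si, sy+x*si+y*co
    jobs=[]
    bx,by=P(0,.037); jobs.append(box(bx,by,yaw,.12,.185,.012))
    jobs.append(box(sx,sy,yaw,.044,.071,.022))
    for o in(-.0355,.0355): jobs.append(np.array([[*P(-.022,o),.022],[*P(.022,o),.022],[*P(.022,o),.052],[*P(-.022,o),.052]]))
    hx,hy=P(-.055,.131); jobs.append(np.array([[*P(-.08,.131),.057],[*P(-.03,.131),.057]]))
    for j in jobs: cv2.polylines(cr,[((proj(c,j)+.5-[u0,v0])*S).astype(int)],True,(0,255,0),1)
    globals()[c]=cr
cv2.imwrite('pics/ov.png',cv2.resize(np.vstack([scene,top]),None,fx=.75,fy=.75))
```

```text
[[0.57689017 0.23060522 0.063     ]] [[0.56692935 0.23744317 0.058     ]]
[[0.5444 0.1969 0.063 ]
 [0.5982 0.1839 0.063 ]
 [0.5549 0.2783 0.063 ]
 [0.6095 0.2653 0.063 ]] 82.34842129705629
```

View pics/ov.png

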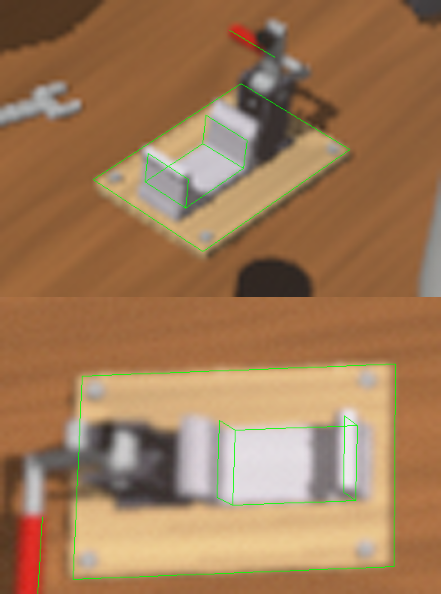

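The overlay agrees with the picture: the board outline, plinth and stop faces all match in both views. I lower towards the seat.

```bash
python3 -m handwheel '[[[0.03,-0.0017,-0.001,0.01,0],[0.03,0,0,0.018,0],[0.03,0,0,0.018,0],[0.03,0,0,0.016,0],[0.03,0,0,0.01,0],[0.03,0,0,0,0],[0.03,0,0,0,0],[0.03,0,0,0,0]]]'
python3 -c "
from h import *
to(.5687,.2355,.029,84.2)
viewer.read_camera('top');to(.5687,.2355,.029,84.2)"
```

```text
time: 17.1
eef_pos: [0.5696, 0.2357, 0.0787]
tcp_rot: [0.743, 0.669, 0.001, 0.001]
contact_force: [-0.5, -0.0, -4.4]
opening: 0.46
finger_force: 41.9
t 17.1 pos [0.5696 0.2357 0.0787] phi 84.0 shift [-0.3 -0.9 49.7] spin -0.2 F [-0.5 -0.  -4.4] op 39.3 grip 41.9 q6 0.33
t 17.15 pos [0.5698 0.2357 0.0792] phi 84.0 shift [-0.4 -1.2 50.1] spin -0.2 F [ 0.2 -0.  -3.6] op 39.5 grip 41.9 q6 0.33
```

```bash
python3 -m handwheel '[[[0.03,0,-0.001,0.006,0],[0.03,0,0,0.006,0],[0.03,0,0,0.004,0],[0.03,0,0,0.004,0],[0.03,0,0,0,0]]]'
python3 -m handwheel '[[[0.03,0,0,0.004,0],[0.03,0,0,0.004,0],[0.03,0,0,0.004,0],[0.03,0,0,0,0]]]'
```

```text
time: 17.57
eef_pos: [0.5685, 0.2371, 0.059]
tcp_rot: [0.743, 0.669, 0.002, -0.0]
contact_force: [-1.8, 5.3, 0.7]
opening: 0.462
finger_force: 42.8
time: 17.9
eef_pos: [0.5691, 0.2404, 0.0506]
tcp_rot: [0.744, 0.668, 0.004, -0.002]
contact_force: [-6.4, 13.0, 13.7]
opening: 0.464
finger_force: 47.9
```

```bash
python3 -m handwheel '[[[0.03,0.003,0,-0.003,0],[0.03,0.003,0,0,0],[0.03,0,0,0,0],[0.03,0,0,0,0]]]'
python3 -m handwheel '[[[0.03,0,0,0.003,0],[0.03,0,0,0.003,0],[0.03,0,0,0.003,0],[0.03,0,0,0,0]]]'
```

```text
time: 18.23
eef_pos: [0.568, 0.2416, 0.0477]
tcp_rot: [0.743, 0.669, -0.0, -0.0]
contact_force: [-0.3, 1.8, -4.6]
opening: 0.462
finger_force: 45.5
time: 18.57
eef_pos: [0.5679, 0.2415, 0.0384]
tcp_rot: [0.743, 0.669, -0.0, -0.0]
contact_force: [0.4, 3.5, -5.3]
opening: 0.46
finger_force: 45.4
```

```bash
python3 -m handwheel '[[[0.03,0.001,0,0.003,0],[0.03,0,0,0.002,0],[0.03,0,0,0.001,0],[0.03,0,0,0.001,0],[0.03,0,0,0,0]]]'
python3 -m handwheel '[[[0.03,0,0,0.001,0],[0.03,0,0,0.001,0],[0.03,0,0,0,0]]]'
```

```text
time: 18.98
eef_pos: [0.5682, 0.2419, 0.0335]
tcp_rot: [0.743, 0.669, -0.001, 0.0]
contact_force: [-3.4, -2.6, 3.7]
opening: 0.464
finger_force: 46.5
time: 19.23
eef_pos: [0.5684, 0.2419, 0.0334]
tcp_rot: [0.743, 0.67, -0.001, -0.0]
contact_force: [-7.7, -4.8, 12.0]
opening: 0.468
finger_force: 47.6
```

```bash
python3 -m handwheel '[[[0.06,0,0,0,0],[0.06,0,0,0,0],[0.06,0,0,0,0],[0.06,0,0,0,0],[0.06,0,0,0,0]]]'
python3 -m handwheel '[[[0.06,0,0,-0.015,0],[0.06,0,0,-0.025,0],[0.06,0,0,-0.025,0],[0.06,0,0,-0.025,0],[0.06,0,0,-0.025,0],[0.06,0,0,-0.015,0],[0.06,0,0,0,0]]]'
python3 - <<'E'
from h import *
a=viewer.read_camera('scene')
S=6;cr=cv2.resize(a[110:190,330:430],None,fx=S,fy=S,interpolation=2); raw=cr.copy()
yaw=np.radians(-5.8); co,si=np.cos(yaw),np.sin(yaw); sx,sy=.5688,.2385
b=box(sx,sy,yaw,.04,.066,.022);t=box(sx,sy,yaw,.04,.066,.062)
k=np.array([[sx+(-.016)*-si,sy-.016*co,.09]])
for j in(b,t): cv2.polylines(cr,[((proj('scene',j)+.5-[330,110])*S).astype(int)],True,(0,255,0),1)
cv2.circle(cr,tuple(((proj('scene',k)[0]+.5-[330,110])*S).astype(int)),3,(255,0,0),-1)
cv2.imwrite('pics/p5.png',cv2.resize(np.hstack([raw,cr]),None,fx=.66,fy=.66))
for n in ('scene','top'):
    print(n,[(round(d['confidence'],2),np.array(d['xy'])*[640,400],unproj(n,np.array(d['xy'])*[640,400],.086)[0].round(4)) for d in viewer.pinpoint(n,'knob_grip')])
to(.569,.24,.1,84)
E
```

```text
time: 19.65
eef_pos: [0.5686, 0.2426, 0.0305]
tcp_rot: [0.743, 0.669, 0.0, 0.0]
contact_force: [-0.3, 0.4, -0.4]
opening: 0.706
finger_force: 0.0
time: 20.23
eef_pos: [0.5711, 0.2433, 0.1655]
tcp_rot: [0.743, 0.669, 0.004, 0.002]
contact_force: [0.9, 0.6, 0.3]
opening: 0.702
finger_force: 0.0
scene [(0.72, array([369.088, 212.68 ]), array([ 0.7276, -0.0398,  0.086 ])), (0.55, array([376.384, 152.32 ]), array([0.569 , 0.2184, 0.086 ])), (0.44, array([238.08, 247.6 ]), array([ 0.5211, -0.4083,  0.086 ]))]
top [(0.57, array([455.616, 219.32 ]), array([ 0.4775, -0.3764,  0.086 ])), (0.41, array([201.984, 212.   ]), array([0.5829, 0.2384, 0.086 ]))]
t 20.38 pos [0.5677 0.2424 0.1592] phi 84.0 shift [-2.2  1.6 59.2] spin 0.0 F [ 0.3  0.7 -0.8] op 59.8 grip 0.0 q6 0.34
```

View pics/p5.png

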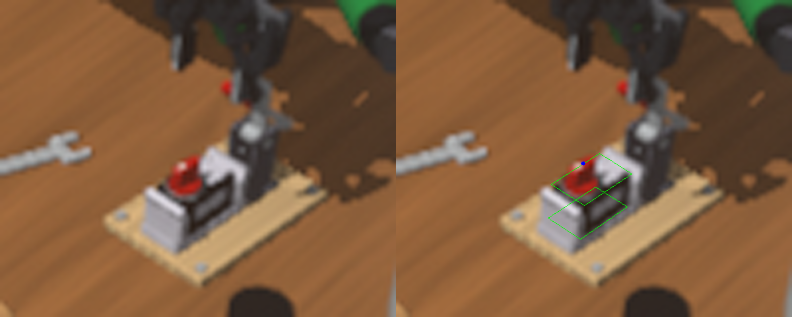

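The foot sits upright on the plinth between both stops, knob at left crop (185,180) at the -y end. Next is the clamp handle, at about (.525,.376,.057).

```bash
python3 -m handwheel '[[[0.045,0.008,-0.003,-0.02,0],[0.045,0.016,-0.007,-0.02,0],[0.045,0.022,-0.011,-0.01,0],[0.045,0.022,-0.011,0,0],[0.045,0.022,-0.011,0,0],[0.045,0.02,-0.009,0,0],[0.045,0.014,-0.006,0,0],[0.045,0.005,0,0,0]]]'
python3 -m handwheel '[[[0.045,0,0,0,-7],[0.045,0,0,0,-7],[0.045,0,0,0,-7],[0.045,0,0,0,-7],[0.045,0,0,0,-7],[0.045,0,0,0,-7],[0.045,0,0,0,-7],[0.045,0,0,0,-7],[0.045,0,0,0,-7],[0.045,0,0,0,-7],[0.045,0,0,0,-7],[0.045,0,0,0,-7]]]'
python3 -m handwheel '[[[0.045,0,0,0,-6],[0.045,0,0,0,0],[0.045,0,0,0,0]]]'
python3 -c "
from h import *
to(.524,.376,.037,174.2)"
```

```text
time: 21.05
eef_pos: [0.5223, 0.3784, 0.2082]
tcp_rot: [0.742, 0.67, -0.002, -0.001]
contact_force: [-0.9, 0.3, -0.5]
opening: 0.526
finger_force: 0.0
time: 22.05
eef_pos: [0.5244, 0.3758, 0.2092]
tcp_rot: [0.102, 0.995, -0.001, -0.001]
contact_force: [0.1, -0.0, 0.7]
opening: 0.528
finger_force: 0.0
time: 22.3
eef_pos: [0.5244, 0.3761, 0.2096]
tcp_rot: [0.054, 0.999, -0.001, -0.001]
contact_force: [-0.2, 0.1, 1.0]
opening: 0.526
finger_force: 0.0
t 22.3 pos [0.5244 0.3761 0.2096] phi 173.8 shift [1.000e-01 1.000e-01 1.726e+02] spin -0.4 F [-0.2  0.1  1. ] op 44.9 grip 0.0 q6 -1.0
```

```bash
python3 -m handwheel '[[[0.045,0,0,0.015,0],[0.045,0,0,0.025,0],[0.045,0,0,0.025,0],[0.045,0,0,0.025,0],[0.045,0,0,0.025,0],[0.045,0,0,0.025,0],[0.045,0,0,0.02,0],[0.045,0,0,0.0125,0],[0.045,0,0,0,0],[0.045,0,0,0,0]]]' 35
python3 -m handwheel '[[[0.005,0,0,0,0],[0.005,0,0,0,0],[0.005,0,0,0,0],[0.005,0,0,0,0],[0.005,0,0,0,0],[0.005,0,0,0,0],[0.005,0,0,0,0]]]' 35
python3 -c "
from h import *
to(.524,.376,.037,174.2)"
```

```text
time: 23.13
eef_pos: [0.524, 0.3766, 0.0376]
tcp_rot: [0.053, 0.999, -0.0, -0.001]
contact_force: [0.0, 0.6, -0.3]
opening: 0.529
finger_force: 0.0
time: 23.72
eef_pos: [0.5254, 0.3773, 0.0402]
tcp_rot: [0.052, 0.999, 0.001, 0.001]
contact_force: [-0.3, -1.9, 5.5]
opening: 0.149
finger_force: 34.4
t 23.72 pos [0.5254 0.3773 0.0402] phi 174.0 shift [ 1.3 -1.5  3.2] spin -0.2 F [-0.3 -1.9  5.5] op 12.7 grip 34.4 q6 -1.0
```

```bash
python3 -m handwheel '[[[0.005,0,0.001,-0.0054,0],[0.005,0,0.001,-0.0054,0],[0.005,0,0,-0.0055,0],[0.005,0,0,-0.0055,0],[0.005,0,-0.0012,-0.0054,0],[0.005,0,-0.0012,-0.0054,0],[0.005,0,-0.0022,-0.005,0],[0.005,0,-0.0022,-0.005,0],[0.005,0,0,0,0]]]' 35
python3 -c "
from h import *
to(.524,.376,.037,174.2)"
```

```text
time: 24.47
eef_pos: [0.5251, 0.3752, 0.081]
tcp_rot: [0.053, 0.999, 0.004, 0.003]
contact_force: [4.8, 9.7, -5.6]
opening: 0.142
finger_force: 34.6
t 24.47 pos [0.5251 0.3752 0.081 ] phi 173.9 shift [ 1.4  0.3 44. ] spin -0.3 F [ 4.8  9.7 -5.6] op 12.2 grip 34.6 q6 -1.01
```

Following the arc well, so I continue over centre.

```bash
python3 -m handwheel '[[[0.005,0,-0.0032,-0.0045,0],[0.005,0,-0.0032,-0.0045,0],[0.005,0,-0.004,-0.0038,0],[0.005,0,-0.004,-0.0038,0],[0.005,0,-0.0047,-0.0029,0],[0.005,0,-0.0047,-0.0029,0],[0.005,0,-0.003,-0.0013,0],[0.005,0,-0.003,-0.0013,0],[0.005,0,0,0,0]]]' 35
python3 -m handwheel '[[[0.04,0,0,0,0],[0.04,0,0,0,0],[0.04,0,0,0,0],[0.04,0,0,0,0],[0.04,0,0,0,0]]]' 35
python3 -m handwheel '[[[0.04,0,0,-0.015,0],[0.04,0,0,-0.03,0],[0.04,0,0,-0.03,0],[0.04,0,0,-0.015,0]]]' 35
python3 - <<'E'
from h import *
a=viewer.read_camera('scene'); b=viewer.read_camera('top')
cv2.imwrite('pics/p6.png',np.hstack([cv2.resize(a[90:190,330:430],(400,400),interpolation=2),cv2.resize(b[170:270,140:240],(400,400),interpolation=2)]))
for n in ('scene','top'):
    print(n,[(round(d['confidence'],2),np.array(d['xy'])*[640,400],unproj(n,np.array(d['xy'])*[640,400],.086)[0].round(4)) for d in viewer.pinpoint(n,'knob_grip')])
to(.569,.225,.2,84.2)
E
```

```text
time: 25.22
eef_pos: [0.5224, 0.3467, 0.1125]
tcp_rot: [0.053, 0.999, 0.005, 0.003]
contact_force: [-5.7, 4.8, 16.4]
opening: 0.147
finger_force: 36.3
time: 25.63
eef_pos: [0.52, 0.3421, 0.1047]
tcp_rot: [0.052, 0.999, -0.0, -0.001]
contact_force: [-0.1, 0.3, -0.1]
opening: 0.467
finger_force: 0.0
time: 25.97
eef_pos: [0.5218, 0.3429, 0.1991]
tcp_rot: [0.052, 0.999, 0.001, 0.002]
contact_force: [1.6, -0.4, 1.1]
opening: 0.466
finger_force: 0.0
scene [(0.53, array([378.624, 152.48 ]), array([0.5756, 0.223 , 0.086 ])), (0.44, array([238.528, 248.   ]), array([ 0.5232, -0.4085,  0.086 ]))]
top [(0.53, array([452.672, 218.68 ]), array([ 0.48  , -0.3696,  0.086 ])), (0.46, array([205.568, 218.4  ]), array([0.5657, 0.2309, 0.086 ]))]
t 26.17 pos [0.5202 0.3422 0.1949] phi 174.0 shift [ -60.7 -111.5   -5.1] spin 89.8 F [-0.1  0.2 -1.3] op 39.8 grip 0.0 q6 -1.05
```

View pics/p6.png

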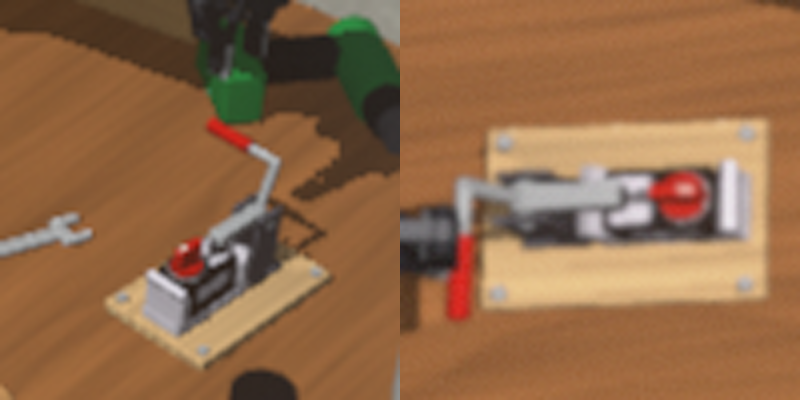

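The clamp is shut, with its pad on the bright plate. The knob wing is still along the foot's y, with its disc at right crop (683,195) and scene crop (188,258).

Run:
```python
from h import *
print(unproj('top',[(210.9,218.9)],.075),unproj('top',[(208.5,218)],.09),unproj('scene',[(376.7,154.5)],.078))
to(.567,.2255,.2,84.2)
```

```text
[[0.56498713 0.22071333 0.075     ]] [[0.56481542 0.22264797 0.09      ]] [[0.57191027 0.21761965 0.078     ]]
t 26.17 pos [0.5202 0.3422 0.1949] phi 174.0 shift [ -58.7 -111.2   -5.1] spin 89.8 F [-0.1  0.2 -1.3] op 39.8 grip 0.0 q6 -1.05
```

```bash
python3 -m handwheel '[[[0.04,-0.005,-0.01,0,0],[0.04,-0.011,-0.02,0,0],[0.04,-0.013,-0.025,0,0],[0.04,-0.013,-0.025,0,0],[0.04,-0.011,-0.02,0,0],[0.04,-0.006,-0.013,0,0]]]' 50
python3 -m handwheel '[[[0.04,0,0,0,7],[0.04,0,0,0,7],[0.04,0,0,0,7],[0.04,0,0,0,7],[0.04,0,0,0,7],[0.04,0,0,0,7],[0.04,0,0,0,7],[0.04,0,0,0,7],[0.04,0,0,0,7],[0.04,0,0,0,7],[0.04,0,0,0,7],[0.04,0,0,0,7]]]'
python3 -m handwheel '[[[0.04,0,0,0,5.8],[0.04,0,0,0.02,0],[0.04,0,0,0.025,0],[0.04,0,0,0.025,0],[0.04,0,0,0.015,0],[0.04,0,0,0,0],[0.04,0,0,0,0]]]'
python3 -c "
from h import *
to(.5675,.2235,.068,84.2)"
```

```text
time: 26.67
eef_pos: [0.5673, 0.2209, 0.1932]
tcp_rot: [0.053, 0.999, -0.001, -0.002]
contact_force: [0.4, -0.2, -0.5]
opening: 0.47
finger_force: 0.0
time: 27.67
eef_pos: [0.5666, 0.2235, 0.1938]
tcp_rot: [0.709, 0.705, -0.001, -0.001]
contact_force: [-0.7, -0.2, -0.1]
opening: 0.469
finger_force: 0.0
time: 28.25
eef_pos: [0.5661, 0.2234, 0.1086]
tcp_rot: [0.742, 0.671, -0.002, -0.001]
contact_force: [-0.2, -0.6, 0.0]
opening: 0.469
finger_force: 0.0
t 28.25 pos [0.5661 0.2234 0.1086] phi 84.2 shift [ 0.3  1.6 40.5] spin 0.0 F [-0.2 -0.6  0. ] op 40.0 grip 0.0 q6 0.31
```

```bash
python3 -m handwheel '[[[0.04,0,0.001,0.012,0],[0.04,0,0,0.012,0],[0.04,0,0,0.01,0],[0.04,0,0,0.006,0],[0.04,0,0,0,0],[0.04,0,0,0,0]]]' 50
python3 -m handwheel '[[[0.004,0,0,0,0],[0.004,0,0,0,0],[0.004,0,0,0,0],[0.004,0,0,0,0],[0.004,0,0,0,0],[0.004,0,0,0,0],[0.004,0,0,0,0]]]' 50
python3 -m handwheel '[[[0.004,0,0,0,6],[0.004,0,0,0,6],[0.004,0,0,0,6],[0.004,0,0,0,0]]]' 50
```

```text
time: 28.75
eef_pos: [0.5681, 0.2238, 0.0701]
tcp_rot: [0.742, 0.671, -0.0, -0.0]
contact_force: [-0.5, -0.2, 0.9]
opening: 0.47
finger_force: 0.0
time: 29.33
eef_pos: [0.5687, 0.2239, 0.0716]
tcp_rot: [0.742, 0.671, 0.0, 0.0]
contact_force: [-2.4, -1.2, 6.3]
opening: 0.106
finger_force: 51.6
time: 29.67
eef_pos: [0.5688, 0.2239, 0.0716]
tcp_rot: [0.838, 0.545, 0.0, 0.0]
contact_force: [-2.3, -1.5, 6.4]
opening: 0.104
finger_force: 51.6
```

Gripped at 9 mm and turning with low side force, so I carry on past the detent.

```bash
python3 -m handwheel '[[[0.004,0,0,0,6],[0.004,0,0,0,6],[0.004,0,0,0,6],[0.004,0,0,0,6],[0.004,0,0,0,6],[0.004,0,0,0,6],[0.004,0,0,0,6],[0.004,0,0,0,6],[0.004,0,0,0,6],[0.004,0,0,0,6],[0.004,0,0,0,6],[0.004,0,0,0,5]]]' 50
python3 -m handwheel '[[[0.004,0,0,0,2],[0.004,0,0,0,0],[0.004,0,0,0,0]]]' 50
python3 -c "
from h import *
s=get_state();print(s['wrist_torque']);to(.5675,.2235,.068,-6)"
python3 -m handwheel '[[[0.03,0,0,0,0],[0.03,0,0,0,0],[0.03,0,0,0,0],[0.03,0,0,0,0],[0.03,0,0,0,0]]]' 35
python3 -m handwheel '[[[0.03,0,0,-0.015,0],[0.03,0,0,-0.025,0],[0.03,0,0,-0.03,0],[0.03,0,0,-0.03,0],[0.03,0,0,-0.025,0]]]'
python3 -c "
from h import *
to(.523,.342,.19,174.2)"
```

```text
time: 30.67
eef_pos: [0.569, 0.2236, 0.0716]
tcp_rot: [0.999, -0.044, 0.0, 0.0]
contact_force: [-3.1, -0.6, 5.4]
opening: 0.106
finger_force: 51.6
time: 30.92
eef_pos: [0.5688, 0.2236, 0.0716]
tcp_rot: [0.998, -0.059, 0.0, 0.0]
contact_force: [-1.8, -1.7, 5.5]
opening: 0.106
finger_force: 51.6
[-0.33422732  0.43882062  0.14568534]
t 30.92 pos [0.5688 0.2236 0.0716] phi -6.7 shift [-1.3  0.3  3.6] spin -0.7 F [-1.8 -1.7  5.5] op 9.1 grip 51.6 q6 1.9
time: 31.33
eef_pos: [0.5684, 0.2238, 0.0704]
tcp_rot: [0.998, -0.059, -0.0, -0.0]
contact_force: [0.1, -0.1, 0.3]
opening: 0.354
finger_force: 0.0
time: 31.75
eef_pos: [0.5689, 0.2239, 0.1978]
tcp_rot: [0.998, -0.059, 0.001, -0.0]
contact_force: [0.6, 0.3, -0.6]
opening: 0.35
finger_force: 0.0
t 31.75 pos [0.5689 0.2239 0.1978] phi -6.8 shift [ -59.5 -111.8    7.8] spin 179.0 F [ 0.6  0.3 -0.6] op 29.9 grip 0.0 q6 1.9
```

```bash
python3 -m handwheel '[[[0.04,-0.005,-0.01,0,0],[0.04,-0.012,-0.023,0,0],[0.04,-0.014,-0.026,0,0],[0.04,-0.014,-0.026,0,0],[0.04,-0.01,-0.018,0,0],[0.04,-0.006,-0.009,0,1],[0.04,0,0,0,0],[0.04,0,0,0,0]]]' 35
python3 - <<'E'
from h import *
a=viewer.read_camera('scene'); b=viewer.read_camera('top')
cv2.imwrite('pics/p7.png',np.hstack([cv2.resize(a[90:190,330:430],(400,400),interpolation=2),cv2.resize(b[170:270,140:240],(400,400),interpolation=2)]))
to(.521,.342,.105,-5.8)
E
```

```text
time: 32.42
eef_pos: [0.5206, 0.3426, 0.1949]
tcp_rot: [0.998, -0.067, -0.0, 0.0]
contact_force: [0.9, -1.5, -1.4]
opening: 0.467
finger_force: 0.0
t 32.52 pos [0.5213 0.3416 0.1953] phi -7.8 shift [-0.3 -0.4 90.3] spin -2.0 F [ 0.2  0.4 -0.1] op 39.9 grip 0.0 q6 2.12
```

View pics/p7.png

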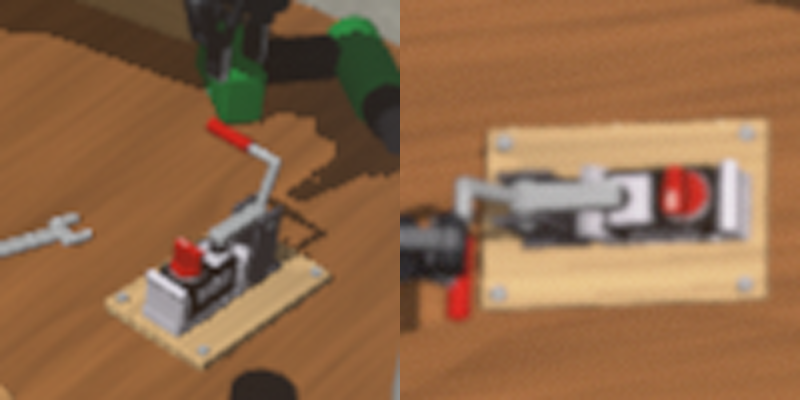

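The knob wing now lies across the foot (right crop (683,192)), so it has clicked. The clamp is still shut. Next I take the handle and open it.

```bash
python3 -m handwheel '[[[0.04,0,0,0.02,-2],[0.04,0,0,0.025,0],[0.04,0,0,0.025,0],[0.04,0,0,0.02,0],[0.04,0,0,0,0],[0.04,0,0,0,0]]]' 35
python3 -m handwheel '[[[0.005,0,0,0,0],[0.005,0,0,0,0],[0.005,0,0,0,0],[0.005,0,0,0,0],[0.005,0,0,0,0],[0.005,0,0,0,0],[0.005,0,0,0,0]]]' 40
python3 -m handwheel '[[[0.005,0,-0.0026,0.001,0],[0.005,0,-0.0026,0.001,0],[0.005,0,-0.0047,0.0029,0],[0.005,0,-0.0047,0.0029,0],[0.005,0,-0.004,0.0038,0],[0.005,0,-0.004,0.0038,0],[0.005,0,-0.0032,0.0045,0],[0.005,0,-0.0032,0.0045,0],[0.005,0,0,0,0]]]' 40
```

```text
time: 33.02
eef_pos: [0.5208, 0.341, 0.1044]
tcp_rot: [0.999, -0.051, -0.001, 0.001]
contact_force: [0.3, -0.4, 0.7]
opening: 0.469
finger_force: 0.0
time: 33.6
eef_pos: [0.5227, 0.3431, 0.1081]
tcp_rot: [0.999, -0.05, 0.002, -0.001]
contact_force: [0.3, 1.6, 5.9]
opening: 0.147
finger_force: 39.3
time: 34.35
eef_pos: [0.5255, 0.3708, 0.0816]
tcp_rot: [0.999, -0.05, 0.002, 0.0]
contact_force: [5.7, -1.0, -0.4]
opening: 0.147
finger_force: 42.9
```

```bash
python3 -m handwheel '[[[0.005,0,-0.0022,0.005,0],[0.005,0,-0.0022,0.005,0],[0.005,0,-0.0012,0.0054,0],[0.005,0,-0.0012,0.0054,0],[0.005,0,0,0.0055,0],[0.005,0,0,0.0055,0],[0.005,0,0.001,0.0054,0],[0.005,0,0.001,0.0044,0],[0.005,0,0,0,0],[0.005,0,0,0,0]]]' 40
python3 -m handwheel '[[[0.04,0,0,0,0],[0.04,0,0,0,0],[0.04,0,0,0,0],[0.04,0,0,0,0],[0.04,0,0,0,0]]]' 35
python3 -m handwheel '[[[0.04,0,0,-0.015,0],[0.04,0,0,-0.03,0],[0.04,0,0,-0.035,0],[0.04,0,0,-0.035,0],[0.04,0,0,-0.03,0],[0.04,0,0,-0.02,0],[0.04,0,0,0,0],[0.04,0,0,0,0]]]'
python3 - <<'E'
from h import *
a=viewer.read_camera('scene'); b=viewer.read_camera('top')
cv2.imwrite('pics/p8.png',np.hstack([cv2.resize(a[90:190,330:430],(400,400),interpolation=2),cv2.resize(b[170:270,140:240],(400,400),interpolation=2)]))
print(get_state()['contact_force'],get_state()['time'])
E
```

```text
time: 35.18
eef_pos: [0.5263, 0.3788, 0.04]
tcp_rot: [0.999, -0.051, 0.003, -0.004]
contact_force: [6.7, 6.8, -1.5]
opening: 0.148
finger_force: 47.4
time: 35.6
eef_pos: [0.5237, 0.3756, 0.039]
tcp_rot: [0.999, -0.05, -0.001, 0.0]
contact_force: [0.1, -0.2, -0.4]
opening: 0.47
finger_force: 0.0
time: 36.27
eef_pos: [0.5253, 0.3763, 0.2077]
tcp_rot: [0.999, -0.05, 0.002, -0.001]
contact_force: [0.4, -0.1, -0.6]
opening: 0.466
finger_force: 0.0
[-0.48557189 -0.17335407 -0.77836243] 36.3667
```

View pics/p8.png

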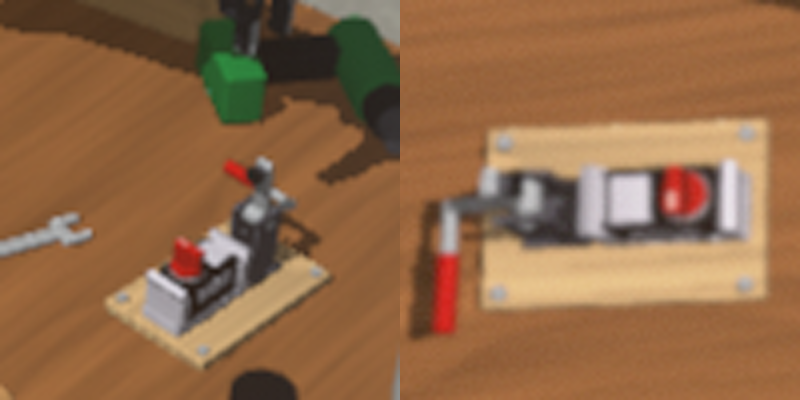

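The clamp is fully open, with its handle at right crop (446,293) as at the start. The foot is seated with the knob turned across, and the gripper is clear.

```bash
python3 -c "
from plant import sign_off
print(sign_off())"
```

```text
the job is handed in; nothing more can be done
None
```

I handed the job in at about 36 s: the foot is seated in the jig with its knob clicked and the clamp fully open; the last camera views confirm this, but `sign_off()` returned no verdict.

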